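# Hold the check weight over the balance pan

### The job

The bench balance is about to be checked. Swing the hasp of the weight carrier right back, well past upright, lift the check weight out of its socket, carry it over the tube rack, and hold it still and upright about 15 mm above the balance pan, centred over the small locating ring. Neither the weight nor the gripper may touch the balance, leave the rack, flask and jar standing where they are, and finish while still holding the weight in the air.

Things in the scene. Friction and masses are not known exactly. Their poses are not given: they have to be found in the camera images.
- carrier: Weight carrier fixed left or right of the rack: pale wooden block 116 x 84 x 16 mm (its x, y, z), origin at the centre of its underside on the bench. Central round socket 43 mm wide, floor 8 mm above the bench. Steel hinge cheeks at its +x end (x 39 to 53 mm, y within 15 mm, 84 mm high), catch post at its -x end (x -44 to -36 mm, 12 mm wide, 72 mm high; thin staple on top to 85 mm).
- hasp (a joint): Angle of the carrier's steel hasp, rad. 0 = closed: level towards the carrier's -x, over the weight and the catch staple (it may start slightly raised); grows as its free end swings up and over towards the carrier's +x; 1.57 = upright; stops at 2.6. The hinge is stiff: the hasp stays where it is left (about 0.5 to 1 N at the free end).
- hasp_hinge (a point): Hinge axis of the hasp, 46 mm towards +x from the carrier's centre and 76 mm above the bench; the axis runs along the carrier's y.
- hasp_grip (a point): Centre of the dark pull barrel at the hasp's free end: a short cylinder 16 mm in diameter, 20 mm long, lying along the carrier's y, 104 mm from the hinge axis. Its flat ends (20 mm apart) can be pinched from above, and it turns between the fingers as the hasp swings. The strap beside it is 14 mm wide, 4 mm thick.
- weight: Steel check weight standing in the carrier's socket under the hasp: a cylinder 40 mm in diameter, 46 mm high, with a narrower knob (22 mm) on top, 62 mm high in all, 0.35 to 0.6 kg. Origin at the centre of its underside, z up its axis. In the socket its underside is 8 mm above the bench; 38 mm of the plain cylinder stands clear above the block.
- balance: White bench balance fixed to the bench on the other side of the rack, origin on the bench under the pan's centre. Casing from x = -140 to +90 mm, y within 95 mm, 52 mm high, display at its -x end. A clear round draught ring (168 mm outside, 162 mm inside) stands around the pan, its top 84 mm above the bench.
- pan (a point): Centre of the balance pan's flat top face, 70 mm above the bench; the steel pan is 110 mm in diameter. On it, concentric, a dark locating ring 54 mm outside, 46 mm inside, 3 mm high.
- rack: White tube rack standing loose between the carrier and the balance, 190 x 50 mm (its x, y), 73 mm high, with a row of six glass tubes along its x, some stoppered, up to 124 mm above the bench. Origin at the centre of its underside.
- flask: Empty glass conical flask, bystander, 74 mm wide at the foot, 110 mm high, beyond the rack next to the jar. Origin at the centre of its underside.
- jar: Small amber jar, bystander, 54 mm wide, 60 mm high, beyond the rack next to the flask. Origin at the centre of its underside.
Mind the look-alikes: they are no part of the job. What is shaped like the weight but purple is not meant. Leave any orange look-alike of the rack alone.

How it is judged:
By the outcome, as a careful person would: the job done as asked, in the order asked, and still so for the second after the job is handed in, while the arm keeps its last pose, push and grip.
It also fails if it takes over 64 s, if anything falls off the work surface, if the arm or the gripper's body presses on something with over 40 N, if the wrist force passes 120 N, or if a joint passes its speed limit or range.

### The arm

A 6-joint arm with a two-finger parallel gripper is mounted at the origin on the work surface. World frame = base frame: x ahead of the robot, y to its left, z up, the work surface at z = 0. Lengths are in m, angles in degrees, forces in N, time in s.
With the tool pointing down it reaches from about 0.375 to 0.9 m from the base axis. Payload 3.1 kg.
Tool frame: the origin (TCP) lies between the finger pads; the fingertips stand 19 mm ahead of it and the grasp point (between the pads) is the TCP; z points along the fingers, x is the direction in which the jaws open and shut, and the axes are right-handed (so a half turn about z gives the same grasp; the last joint's range is limited). The gripper opens to 87 mm and grips with 3 to 60 N. Pads are 19 mm wide; open, the fingers measure 117 mm over their backs; the gripper's body (75 mm by 190 mm) begins 51 mm behind the grasp point.
Start: joints at [60.418, 30.224, 82.088, -0, 67.689, -10.227], TCP at [0.207, 0.59, 0.242] pointing down, gripper open.
Joint ranges: [-176.69, 176.69], [-43.24, 126.21], [12.49, 139.97], [-82, 262], [0, 151.66], [-163.58, 163.58]. Speed limits (degrees/s): [159.86, 159.86, 180, 180, 180, 180].

### API

Orientations are given as a 3x3 rotation matrix whose columns are the frame's x, y, z axes.
In Python, from rig import read_state, capture, camera_info, hand_in, spot_in, silhouettes gives the robot as it stands.
- The arm moves only by the shell command python3 -m jog 'ROWS'. ROWS is text: rows parted by semicolons, each of 7 numbers parted by spaces: the shift along the tool's x, y, z in m, then the turn, a rotation vector about the tool's x, y, z in degrees, then the opening, from 0 (shut) to 1 (fully open). A call has 1 to 8 rows; each row is the pose to reach, as a shift and turn from the pose commanded when the call began, along the tool's axes at that moment; what a row does not reach only later rows make up. A row lasts 1/8 s, in which the tool goes at most 62.5 mm and 10.7 degrees, less where a joint would pass 70% of its speed; a pose out of reach is approached as far as the arm can. A call with a gripper value outside its range is refused whole. The fingers move at their own pace and stop on an object; the grip force is fixed at half the most. Time passes only in rows, so rows that repeat a pose let the fingers close. It gives the time, the measured TCP pose, the force and the opening at its end, in the units of the state.
- read_state(): the state, without advancing time (a new reading comes with each control period).
- capture(name): name is "side" or "top" or "wrist"; returns (picture, depth): 420x560x3 uint8, red, green, blue; 420x560 float32, m along the optical axis (not along the pixel's ray), 0 where there is no reading.
- camera_info(name): a dict with "vfov" (degrees; the focal length in pixels is half the picture's height over the tangent of half this angle, whatever the lens; pixels are square), "cx", "cy" (the principal point, pixels), "dist" ([k1, k2, p1, p2, k3] as OpenCV has them; the pictures are not rectified), "R" (3x3) and "t" (3): a world point X has camera coordinates R X + t; the wrist camera has in their place "tool_from_camera" (4x4, takes a point from camera to tool coordinates, whose origin is the TCP and whose axes are the tool frame's). Camera axes: x right, y down, z forward; pixel columns grow to the right and rows downward; lengths in m; the calibration is good to about 2 mm. A picture is of the moment at which its call begins: read the wrist's pose just before it. camera_info takes no time and is no camera call.
- hand_in(): hands the job in, once; it reports no verdict.
Trained networks look in the newest picture that a camera, given by its name, has taken for a name from the list of things; names that differ only in an ending like _2 or _b are one class to them, and where a whole thing is asked for, a point or a joint stands for the part that bears it (a point fixed in the world has none). Each returns a list of dicts, best first, with "score" (0 to 1); they miss things now and then, are a little off and sometimes report something else, mostly with a low value. They report only what shows in the picture. A call takes as long as a camera call. They do not tell look-alikes from the thing itself.
- spot_in(label, camera): "centre" ([x, y, z] in m, in world coordinates, good to about 4 mm: the middle of the surface that is visible of it).
- silhouettes(label, camera): "region" (420x560 bool, what is visible of it).
The state is a dict: "time_s": time; "joint_positions": joint angles; "qvel": joint speeds; "tau": joint torques, N m; "position": TCP position; "tcp_rot": TCP orientation; "force": force on the tool from outside, world axes, zero at the start; "moment": the same for the moment, N m; "opening": opening from 0.0 (shut) to 1.0 (fully open).
Only numpy, scipy, OpenCV 4.12 (cv2) and the standard library are available. Lean on these libraries where they do the work, as an engineer would, in place of code of your own. Each camera call takes 0.05 s, during which the arm holds its last target.

## Working session

There is one attempt and no reset: what is moved stays moved. The work goes in short steps, Python scripts to look and compute and a shell command to move; the robot and the scene stay as the last step left them, time stands still between calls to the robot, and variables do not carry over. Pictures are saved under pics/ and viewed, and the job is handed in when it is done.

```bash
ls; mkdir -p pics; python3 - <<'E'
from rig import *
import cv2
for n in ("top","side","wrist"):
    p,d=capture(n); cv2.imwrite(f"pics/{n}0.png",p[:,:,::-1])
for n in ("top","side"):
    for l in ("carrier","hasp","hasp_grip","weight","balance","rack","flask","jar"):
        capture
        r=spot_in(l,n); print(n,l,[(x["score"].__round__(2),[round(float(v),3) for v in x["centre"]]) for x in r][:4])
s=read_state();print(s)
E
```

```text
pics
top carrier [(0.91, [0.478, -0.279, 0.016]), (0.44, [0.48, -0.271, 0.059])]
top hasp [(0.66, [0.472, -0.289, 0.084]), (0.2, [0.535, 0.245, 0.052])]
top hasp_grip [(0.71, [0.474, -0.288, 0.08])]
top weight [(0.82, [0.482, -0.27, 0.057]), (0.71, [0.69, 0.044, 0.062]), (0.59, [0.506, -0.169, 0.045])]
top balance [(0.95, [0.534, 0.246, 0.053])]
top rack [(0.9, [0.524, -0.013, 0.069]), (0.57, [0.327, -0.12, 0.075])]
top flask [(0.94, [0.678, -0.06, 0.049])]
top jar [(0.69, [0.687, 0.045, 0.062])]
side carrier [(0.84, [0.461, -0.301, 0.015]), (0.29, [0.463, -0.294, 0.081])]
side hasp [(0.93, [0.465, -0.296, 0.083]), (0.23, [0.529, -0.023, 0.071])]
side hasp_grip [(0.96, [0.465, -0.294, 0.084])]
side weight [(0.92, [0.502, -0.188, 0.038]), (0.74, [0.481, -0.299, 0.051])]
side balance [(0.66, [0.514, 0.2, 0.052])]
side rack [(0.94, [0.311, -0.136, 0.067]), (0.81, [0.527, -0.022, 0.068])]
side flask [(0.66, [0.683, -0.077, 0.043]), (0.34, [0.461, -0.301, 0.079])]
side jar [(0.97, [0.689, 0.029, 0.034]), (0.67, [0.461, -0.293, 0.083])]
{'time_s': 0.95, 'joint_positions': array([ 6.04199727e+01,  3.02217963e+01,  8.20877353e+01, -8.47261351e-04,
        6.76890230e+01, -1.02282106e+01]), 'qvel': array([ 0.02547717, -0.02117088, -0.15127746,  0.00271374,  0.04000358,
        0.11673712]), 'tau': array([ 1.49475145e-04, -4.40022647e+01, -1.76985276e+01,  6.33505429e-02,
        5.05757576e-02,  5.51388354e-06]), 'position': array([0.20707925, 0.58967431, 0.24156654]), 'tcp_rot': array([[ 3.31362508e-01,  9.43503517e-01,  2.43511719e-05],
       [ 9.43503518e-01, -3.31362509e-01,  1.51871153e-05],
       [ 2.23981621e-05,  1.79429758e-05, -1.00000000e+00]]), 'force': array([ 0.09186785, -0.27027047,  0.27726241]), 'moment': array([ 0.00656708, -0.02441446, -0.04007421]), 'opening': 0.9994902747523614}
```

View pics/top0.png

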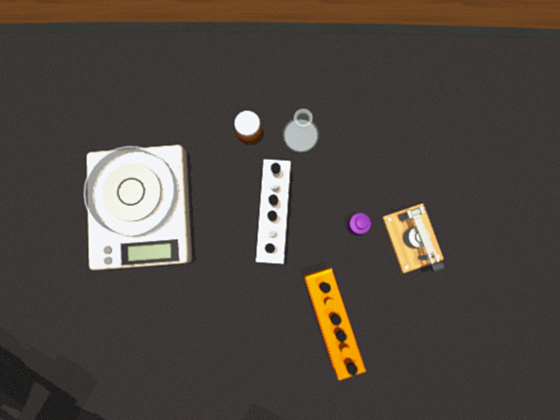

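View pics/side0.png

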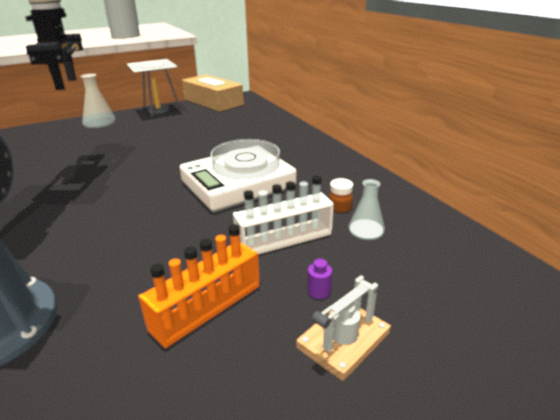

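Candidates for the weight: the steel cylinder under the hasp at top (415,237), and a purple one at (360,223), which is the decoy. For the rack: white at (273,212), and orange at (335,325), to be left alone. I choose the steel weight in the carrier and take a close crop to check.

```bash
cat > h.py <<'E'
import numpy as np, cv2
from rig import *
def K(n):
    c=camera_info(n); f=210/np.tan(np.radians(c["vfov"]/2))
    return c,np.array([[f,0,c["cx"]],[0,f,c["cy"]],[0,0,1]]),np.array(c["dist"])
def pose(n,s=None):
    c=camera_info(n)
    if "R" in c: return np.array(c["R"]),np.array(c["t"])
    s=s or read_state(); T=np.eye(4);T[:3,:3]=s["tcp_rot"];T[:3,3]=s["position"]
    M=np.linalg.inv(T@np.array(c["tool_from_camera"])); return M[:3,:3],M[:3,3]
def cloud(n,d,s=None):
    c,k,ds=K(n);R,t=pose(n,s)
    v,u=np.mgrid[0:420,0:560]; p=np.stack([u,v],-1).reshape(-1,1,2).astype(float)
    q=cv2.undistortPoints(p,k,ds).reshape(420,560,2)
    P=np.dstack([q,np.ones((420,560))])*d[...,None]
    W=(P-t)@R   # R^T (P-t)
    W[d<=0]=np.nan
    return W
def onplane(n,uv,z,s=None):
    c,k,ds=K(n);R,t=pose(n,s)
    q=cv2.undistortPoints(np.array(uv,float).reshape(-1,1,2),k,ds).reshape(-1,2)
    r=np.c_[q,np.ones(len(q))]@R; o=-R.T@t
    return o+r*((z-o[2])/r[:,2])[:,None]
def proj(n,X,s=None):
    c,k,ds=K(n);R,t=pose(n,s)
    return cv2.projectPoints(np.array(X,float).reshape(-1,3),cv2.Rodrigues(R)[0],t,k,ds)[0].reshape(-1,2)
E
python3 - <<'E'
from h import *
p,d=capture("top"); W=cloud("top",d)
cv2.imwrite("pics/topc.png",cv2.resize(p[180:300,340:480,::-1],None,fx=5,fy=5,interpolation=2))
ps,_=capture("side")
cv2.imwrite("pics/sidec.png",cv2.resize(ps[240:390,270:410,::-1],None,fx=4,fy=4,interpolation=2))
for l in ("carrier","rack","balance"):
    r=silhouettes(l,"top")
E
python3 - <<'E'
from h import *
p,d=capture("top"); W=cloud("top",d)
x,y,z=W[...,0],W[...,1],W[...,2]
m=(abs(x-.47)<.12)&(abs(y+.28)<.12)&(y<-.2)&(z>.010)&(z<.022)
print("block pts",m.sum(),np.median(z[m]))
pts=W[m][:,:2].astype(np.float32); print(cv2.minAreaRect(pts*1000))
m=(abs(x-.47)<.14)&(y<-.2)&(y>-.4)&(z>.065)&(z<.15); 
q=W[m]; print(len(q)); 
for a in q[np.argsort(-q[:,0])][::8]: print(a.round(3))
# pan
m=(abs(x-.55)<.2)&(abs(y-.27)<.2)&(z>.04)&(z<.058); print("casing",cv2.minAreaRect(W[m][:,:2].astype(np.float32)*1000),np.median(z[m]))
m=(abs(x-.55)<.2)&(abs(y-.27)<.2)&(z>.063)&(z<.076);print("pan",m.sum(),W[m].mean(0))
m=(abs(x-.525)<.15)&(abs(y+.013)<.05)&(z>.06)&(z<.08);print("rack",cv2.minAreaRect(W[m][:,:2].astype(np.float32)*1000))
m=(abs(x-.525)<.15)&(abs(y+.013)<.05)&(z>.06);print("rack zmax",np.nanmax(z[m]))
print(camera_info("wrist")); 
c=camera_info("top");print(c, -np.array(c["R"]).T@c["t"])
E
```

```text
block pts 1588 0.017068645673957314
((483.9692077636719, -285.775146484375), (116.64634704589844, 84.23347473144531), 19.537261962890625)
707
[ 0.539 -0.279  0.083]
[ 0.536 -0.275  0.078]
[ 0.533 -0.269  0.08 ]
[ 0.533 -0.282  0.086]
[ 0.531 -0.279  0.083]
[ 0.531 -0.258  0.084]
[ 0.529 -0.268  0.082]
[ 0.529 -0.258  0.084]
[ 0.528 -0.27   0.082]
[ 0.527 -0.266  0.083]
[ 0.526 -0.256  0.075]
[ 0.526 -0.27   0.083]
[ 0.525 -0.255  0.07 ]
[ 0.524 -0.265  0.08 ]
[ 0.523 -0.26   0.086]
[ 0.522 -0.275  0.082]
[ 0.522 -0.261  0.086]
[ 0.52  -0.267  0.08 ]
[ 0.519 -0.258  0.074]
[ 0.519 -0.27   0.081]
[ 0.517 -0.28   0.08 ]
[ 0.515 -0.27   0.076]
[ 0.515 -0.28   0.084]
[ 0.513 -0.273  0.083]
[ 0.511 -0.27   0.082]
[ 0.509 -0.268  0.08 ]
[ 0.508 -0.27   0.08 ]
[ 0.506 -0.27   0.08 ]
[ 0.504 -0.27   0.081]
[ 0.502 -0.277  0.081]
[ 0.5   -0.275  0.081]
[ 0.499 -0.281  0.081]
[ 0.497 -0.275  0.08 ]
[ 0.495 -0.274  0.078]
[ 0.493 -0.286  0.082]
[ 0.492 -0.277  0.069]
[ 0.491 -0.287  0.085]
[ 0.489 -0.287  0.083]
[ 0.488 -0.291  0.082]
[ 0.487 -0.278  0.084]
[ 0.486 -0.283  0.083]
[ 0.485 -0.278 
[... 1618 characters left out ...]
9.16129299e-04,
        -3.64512919e-04],
       [-4.91958752e-04,  9.60963257e-01,  2.76675580e-01,
        -7.75225716e-02],
       [-8.11702383e-04, -2.76675906e-01,  9.60962946e-01,
        -1.43573047e-01],
       [ 0.00000000e+00,  0.00000000e+00,  0.00000000e+00,
         1.00000000e+00]])}
{'vfov': 54.61846518462034, 'cx': 280.5907465520433, 'cy': 208.4580485752493, 'dist': array([-0.04200358,  0.        ,  0.        ,  0.        ,  0.        ]), 'R': array([[ 0.01565315, -0.99984543, -0.00800603],
       [-0.99275425, -0.01458708, -0.1192737 ],
       [ 0.11913848,  0.00981503, -0.99282913]]), 't': array([-0.03240184,  0.53609359,  0.75988268])} [ 0.44218512 -0.03203506  0.81811611]
```

```bash
python3 - <<'E'
import cv2,numpy as np
a=cv2.imread("pics/topc.png");print(a.shape)
E
```

```text
(600, 700, 3)
```

View pics/topc.png

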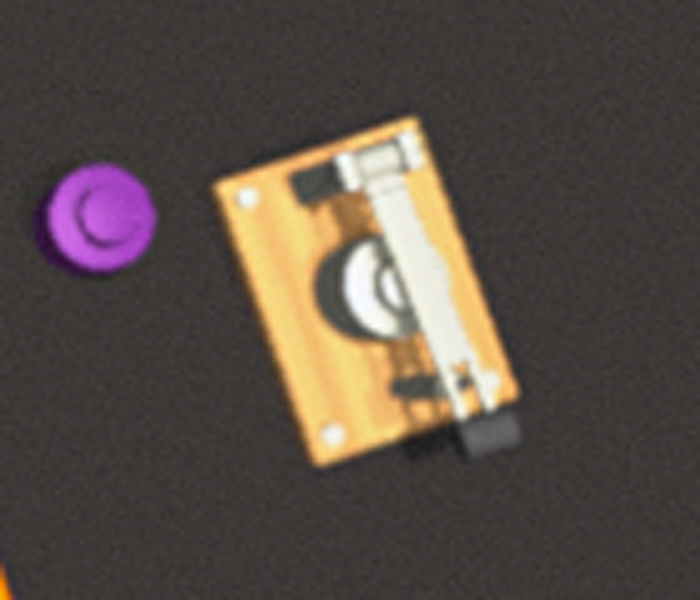

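View pics/sidec.png

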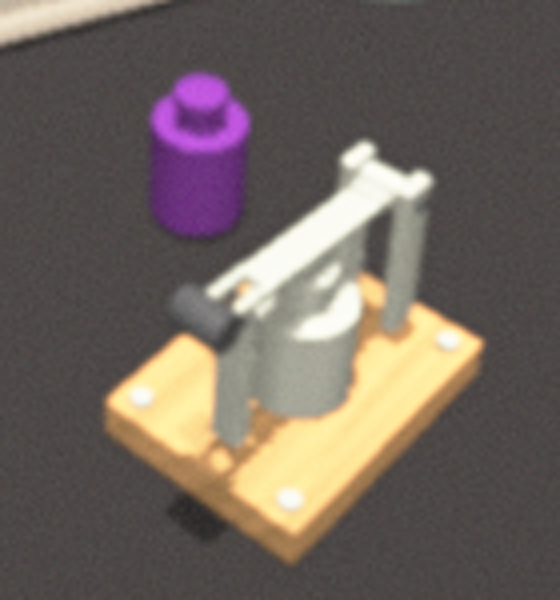

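The crop confirms it: the steel weight sits in the carrier under the hasp, and the purple one is separate. The carrier is at (0.484,-0.286) with yaw 19.5°, and the hasp is slightly raised with its grip near (0.43,-0.305,0.085). Next I work out the approach shifts.

```bash
cat >> h.py <<'E'
def goal(pos,yaw=None):
    "shift & rotvec in tool axes to tool-down pose with tool-x yaw (deg)"
    s=read_state();R=s["tcp_rot"]
    sh=R.T@(np.array(pos)-s["position"])
    rv=np.zeros(3)
    if yaw is not None:
        c,n=np.cos(np.radians(yaw)),np.sin(np.radians(yaw))
        G=np.array([[c,n,0],[n,-c,0],[0,0,-1.]])
        rv=np.degrees(cv2.Rodrigues(R.T@G)[0].ravel())
    print("t",s["time_s"],"pos",s["position"].round(4),"shift",sh.round(4),"turn",rv.round(2),"q",s["joint_positions"].round(1),"F",s["force"].round(1),"op",round(s["opening"],3))
E
python3 -c "
from h import *
goal([.5,.05,.25],None)"
```

```text
t 1.25 pos [0.2071 0.5897 0.2415] shift [-0.4121  0.4552 -0.0085] turn [0. 0. 0.] q [ 60.4  30.2  82.1   0.   67.7 -10.2] F [0.8 1.3 0.1] op 1.004
```

```bash
python3 -m jog '-0.412 0.455 -0.0085 0 0 -39 1;-0.412 0.455 -0.0085 0 0 -39 1;-0.412 0.455 -0.0085 0 0 -39 1;-0.412 0.455 -0.0085 0 0 -39 1;-0.412 0.455 -0.0085 0 0 -39 1;-0.412 0.455 -0.0085 0 0 -39 1;-0.412 0.455 -0.0085 0 0 -39 1;-0.412 0.455 -0.0085 0 0 -39 1'; python3 -c "
from h import *
goal([.41,-.27,.25],109.5)"
```

```text
time_s: 2.25
position: [0.4422, 0.1568, 0.2488]
tcp_rot: [[-0.336, 0.942, 0.001], [0.942, 0.336, 0.0], [-0.0, 0.001, -1.0]]
force: [0.8, 0.7, 1.1]
opening: 1.001
t 2.25 pos [0.4422 0.1568 0.2488] shift [-0.3911 -0.1738 -0.0014] turn [0.08 0.01 0.14] q [   5.8   17.6  103.3    0.    59.  -103.8] F [0.8 0.7 1.1] op 1.001
```

```bash
python3 -m jog '-0.391 -0.174 -0.001 0 0 0 1;-0.391 -0.174 -0.001 0 0 0 1;-0.391 -0.174 -0.001 0 0 0 1;-0.391 -0.174 -0.001 0 0 0 1;-0.391 -0.174 -0.001 0 0 0 1;-0.391 -0.174 -0.001 0 0 0 1;-0.391 -0.174 -0.001 0 0 0 1;-0.391 -0.174 -0.001 0 0 0 1'; python3 - <<'E'
from h import *
s=read_state();p,d=capture("wrist")
print([(round(x["score"],2),np.round(x["centre"],4)) for l in("hasp_grip","weight","hasp","carrier") for x in spot_in(l,"wrist")])
W=cloud("wrist",d,s);x,y,z=W[...,0],W[...,1],W[...,2]
m=(z>.010)&(z<.022)&(y<-.2);print(cv2.minAreaRect(W[m][:,:2].astype(np.float32)*1000),np.median(z[m]))
# overlay predicted points
c=np.array([.484,-.2858]);a=np.radians(19.5);X=np.array([np.cos(a),np.sin(a)]);Y=np.array([-X[1],X[0]])
P=[np.r_[c+X*i+Y*j,k] for i,j,k in [(.058,.042,.016),(.058,-.042,.016),(-.058,.042,.016),(-.058,-.042,.016),(-.0576,0,.085),(0,0,.07),(.046,0,.084)]]
im=p[:,:,::-1].copy()
for u in proj("wrist",P,s): cv2.drawMarker(im,tuple(int(round(v)) for v in u),(0,0,255),0,8,1)
cv2.imwrite("pics/w1.png",im)
goal([.43,-.305,.15],109.5)
E
```

```text
time_s: 3.25
position: [0.4091, -0.2726, 0.2497]
tcp_rot: [[-0.331, 0.944, 0.002], [0.944, 0.331, -0.003], [-0.003, 0.001, -1.0]]
force: [1.0, 0.7, -0.6]
opening: 1.003
[(0.81, array([ 0.4612, -0.291 ,  0.0842])), (0.86, array([ 0.476, -0.285,  0.052])), (0.82, array([ 0.4956, -0.1824,  0.0242])), (0.95, array([ 0.4612, -0.2911,  0.0856])), (0.88, array([ 0.4698, -0.2893,  0.017 ]))]
((482.46612548828125, -284.6110534667969), (116.26948547363281, 84.2970199584961), 19.108287811279297) 0.016438574255793672
t 3.5 pos [ 0.4086 -0.2665  0.2493] shift [-0.0436  0.0072  0.0992] turn [-0.01 -0.06  0.24] q [ -46.3   19.1  100.8    0.    60.2 -156. ] F [ 0.3  0.4 -0.9] op 1.003
```

View pics/w1.png

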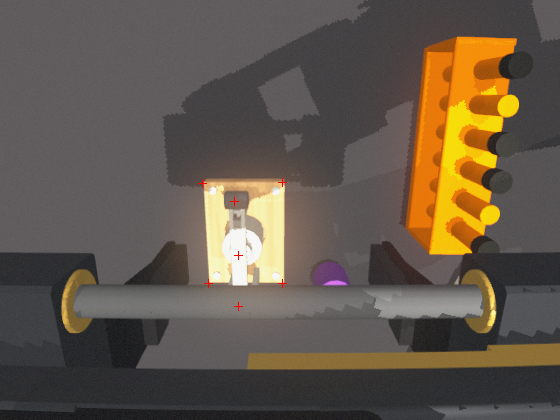

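Wrist view: the barrel is at (236,199), the predicted mark is within 2 px, and the fingers straddle it. I re-measure with the arm settled.

```bash
python3 - <<'E'
from h import *
s=read_state();p,d=capture("wrist")
W=cloud("wrist",d,s);x,y,z=W[...,0],W[...,1],W[...,2]
m=(z>.010)&(z<.022)&(y<-.2);print(cv2.minAreaRect(W[m][:,:2].astype(np.float32)*1000),np.median(z[m]))
g=p.max(2); v,u=np.mgrid[0:420,0:560]
m=(z>.075)&(z<.11)&(y<-.2)&(u>200)&(u<280)&(v<215)&(g<90)
print("barrel",m.sum(),u[m].min(),u[m].max(),v[m].min(),v[m].max(),np.nanmedian(W[m],0),W[m].min(0),W[m].max(0))
goal([.43,-.305,.12],109.3)
E
```

```text
((482.4038391113281, -284.5486755371094), (115.97132873535156, 84.27059936523438), 19.2379207611084) 0.016413751938497614Traceback (most recent call last):
  File "<stdin>", line 7, in <module>
    return umr_minimum(a, axis, None, out, keepdims, initial, where)
ValueError: zero-size array to reduction operation minimum which has no identity
```

```bash
python3 - <<'E'
from h import *
s=read_state();p,d=capture("wrist")
W=cloud("wrist",d,s);x,y,z=W[...,0],W[...,1],W[...,2]
v,u=np.mgrid[0:420,0:560]
m=(z>.06)&(z<.11)&(u>180)&(u<300)&(v<212)&(v>150)
a=np.radians(19.3);X=np.array([np.cos(a),np.sin(a)]);Y=np.array([-X[1],X[0]])
q=W[m];k=np.c_[(q[:,:2]-[.483,-.285])@np.c_[X,Y],q[:,2]]
print(len(k)); 
for b in np.arange(-.075,-.02,.004):
    j=k[(k[:,0]>=b)&(k[:,0]<b+.004)]
    if len(j): print(b.round(3),len(j),j[:,1].min().round(4),j[:,1].max().round(4),j[:,2].max().round(4))
cv2.imwrite("pics/w2.png",cv2.resize(p[160:300,180:320,::-1],None,fx=4,fy=4))
goal([.43,-.305,.12],109.3)
E
```

```text
524
-0.067 101 -0.0089 0.0106 0.0935
-0.063 138 -0.0096 0.0107 0.0952
-0.059 111 -0.009 0.0108 0.0954
-0.055 84 -0.0095 0.0107 0.094
-0.051 43 -0.009 0.0105 0.09
-0.047 26 -0.0061 0.0076 0.0879
-0.043 20 -0.0038 0.0068 0.0734
-0.039 1 0.0067 0.0067 0.0614
t 3.6 pos [ 0.4089 -0.2667  0.2494] shift [-0.0433  0.0069  0.1294] turn [-0.01 -0.02  0.46] q [ -46.3   19.1  100.7    0.    60.2 -156. ] F [ 0.3 -0.1 -0.1] op 0.999
```

View pics/w2.png

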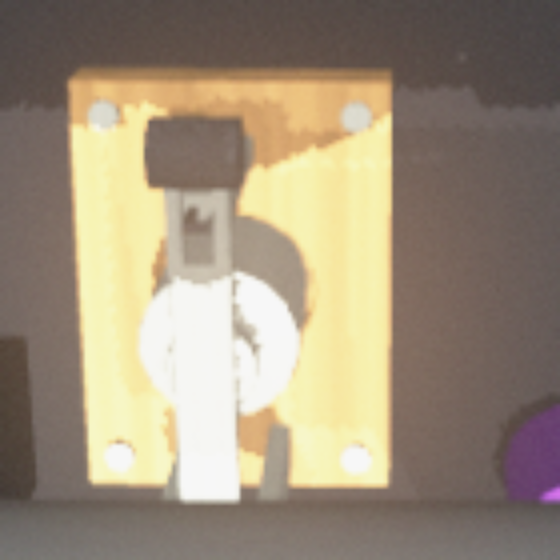

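```bash
python3 -m jog '-0.0415 0.0055 0.05 0 0 0.4 1;-0.0415 0.0055 0.1 0 0 0.4 1;-0.0415 0.0055 0.14 0 0 0.4 1;-0.0415 0.0055 0.163 0 0 0.4 0.6;-0.0415 0.0055 0.163 0 0 0.4 0.4;-0.0415 0.0055 0.163 0 0 0.4 0.35'; python3 - <<'E'
from h import *
goal([.428,-.304,.0865],109.3)
p,d=capture("wrist");cv2.imwrite("pics/w3.png",p[:,:,::-1])
p,d=capture("side");cv2.imwrite("pics/s3.png",cv2.resize(p[240:390,270:410,::-1],None,fx=4,fy=4))
E
```

```text
time_s: 4.35
position: [0.4286, -0.3054, 0.0873]
tcp_rot: [[-0.331, 0.944, 0.001], [0.944, 0.331, -0.001], [-0.001, 0.001, -1.0]]
force: [-0.2, 0.2, 0.1]
opening: 0.743
t 4.35 pos [ 0.4286 -0.3054  0.0873] shift [ 0.0015 -0.0001  0.0008] turn [0.04 0.09 0.  ] q [ -47.6   36.5  103.5   -0.    39.9 -156.9] F [-0.2  0.2  0.1] op 0.743
```

View pics/w3.png

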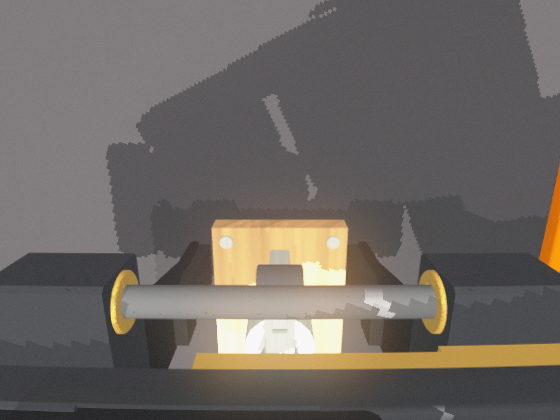

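View pics/s3.png

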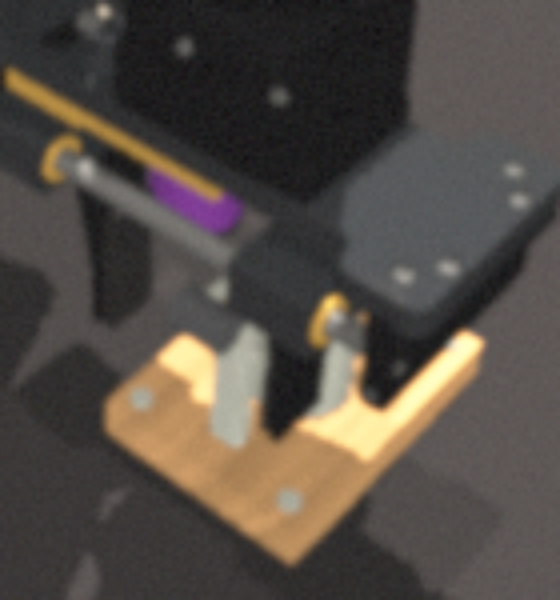

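Barrel at (280,275), centred between the fingers at (190,270) and (372,270). Closing.

```bash
python3 -m jog '0.001 0 0 0 0 0 0;0.001 0 0 0 0 0 0;0.001 0 0 0 0 0 0;0.001 0 0 0 0 0 0;0.001 0 0 0 0 0 0;0.001 0 0 0 0 0 0;0.001 0 0 0 0 0 0'; python3 - <<'E'
from h import *
goal([.428,-.304,.0865],109.3)
s=read_state();R=s["tcp_rot"]
a=np.radians(19.3);X=np.array([np.cos(a),np.sin(a),0])
H=np.array([.483,-.285,.076])+.046*X
v=s["position"]-H; print("rel hinge",v@X,v[2],np.hypot(v@X,v[2]))
r=.104; th0=np.arctan2(v[2],-(v@X)); print("th0",th0)
for th in np.r_[np.arange(.25,2.45,.15)]:
    # relative displacement along carrier X and up
    dx=-r*np.cos(th)+r*np.cos(th0); dz=r*np.sin(th)-r*np.sin(th0)
    print(round(th,2),"tool y",round(dx,4),"tool z",round(-dz,4))
E
```

```text
time_s: 5.32
position: [0.4277, -0.305, 0.0864]
tcp_rot: [[-0.33, 0.944, 0.0], [0.944, 0.33, -0.001], [-0.001, 0.0, -1.0]]
force: [-1.3, -1.8, 0.6]
opening: 0.228
t 5.325 pos [ 0.4277 -0.305   0.0864] shift [ 0.0008  0.0006 -0.0001] turn [ 0.01  0.06 -0.06] q [ -47.7   36.5  103.7   -0.    39.8 -156.9] F [-1.3 -1.8  0.6] op 0.228
rel hinge -0.10475158066211643 0.010432021652747717 0.1052697521939483
th0 0.0992609158342057
0.25 tool y 0.0027 tool z -0.0154
0.4 tool y 0.0077 tool z -0.0302
0.55 tool y 0.0148 tool z -0.0441
0.7 tool y 0.0239 tool z -0.0567
0.85 tool y 0.0348 tool z -0.0678
1.0 tool y 0.0473 tool z -0.0772
1.15 tool y 0.061 tool z -0.0846
1.3 tool y 0.0757 tool z -0.0899
1.45 tool y 0.091 tool z -0.0929
1.6 tool y 0.1065 tool z -0.0936
1.75 tool y 0.122 tool z -0.092
1.9 tool y 0.1371 tool z -0.0881
2.05 tool y 0.1514 tool z -0.082
2.2 tool y 0.1647 tool z -0.0738
2.35 tool y 0.1766 tool z -0.0637
```

Gripped (opening 0.228 is about 20 mm). Swinging along the arc in two calls.

```bash
python3 -m jog '0 0.003 -0.015 0 0 0 0;0 0.008 -0.030 0 0 0 0;0 0.015 -0.044 0 0 0 0;0 0.024 -0.057 0 0 0 0;0 0.035 -0.068 0 0 0 0;0 0.047 -0.077 0 0 0 0;0 0.061 -0.085 0 0 0 0;0 0.076 -0.090 0 0 0 0'; python3 - <<'E'
from h import *
s=read_state();R=s["tcp_rot"]
a=np.radians(19.3);X=np.array([np.cos(a),np.sin(a),0])
H=np.array([.483,-.285,.076])+.046*X
v=s["position"]-H; print("rel hinge",v@X,v[2],np.hypot(v@X,v[2]),"F",s["force"],s["opening"])
E
```

```text
time_s: 6.32
position: [0.4994, -0.2798, 0.1776]
tcp_rot: [[-0.33, 0.944, -0.001], [0.944, 0.33, -0.002], [-0.001, -0.002, -1.0]]
force: [-2.6, -4.6, 1.6]
opening: 0.222
rel hinge -0.028835797621307144 0.10157345299124813 0.10558726048639712 F [-2.59723513 -4.55834416  1.59422358] 0.22158417386940849
```

```bash
python3 -m jog '0 0.015 -0.003 0 0 0 0;0 0.031 -0.004 0 0 0 0;0 0.046 -0.002 0 0 0 0;0 0.061 0.002 0 0 0 0;0 0.076 0.008 0 0 0 0;0 0.089 0.016 0 0 0 0;0 0.101 0.026 0 0 0 0;0 0.101 0.026 0 0 0 0'; python3 - <<'E'
from h import *
s=read_state();R=s["tcp_rot"]
a=np.radians(19.3);X=np.array([np.cos(a),np.sin(a),0])
H=np.array([.483,-.285,.076])+.046*X
v=s["position"]-H; print("rel hinge",v@X,v[2],np.hypot(v@X,v[2]),np.arctan2(v[2],-v@X),"F",s["force"],s["opening"])
p,d=capture("side");cv2.imwrite("pics/s4.png",cv2.resize(p[200:390,250:430,::-1],None,fx=3,fy=3))
E
```

```text
time_s: 7.32
position: [0.5979, -0.2454, 0.151]
tcp_rot: [[-0.33, 0.944, 0.006], [0.944, 0.33, -0.001], [-0.002, 0.005, -1.0]]
force: [4.4, -0.8, 4.9]
opening: 0.223
rel hinge 0.07554266172946894 0.0749915183111675 0.10644445293103413 2.3598557248403447 F [ 4.44654301 -0.77725189  4.90995685] 0.22337505255101342
```

View pics/s4.png

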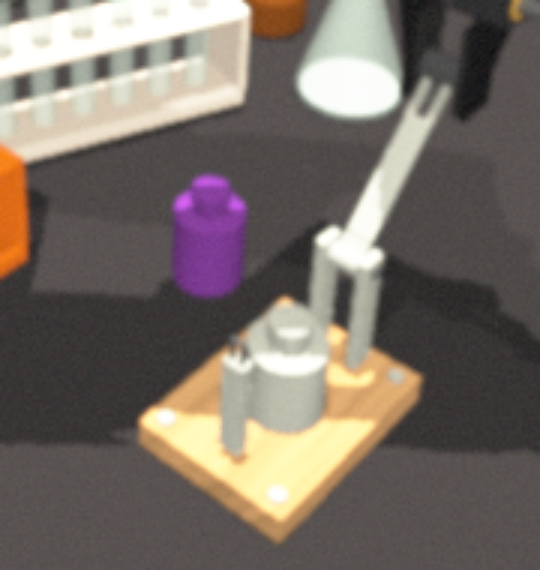

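The hasp is over at about 2.35 rad and the weight is free at (285,360) in the crop. Release and lift.

```bash
python3 -m jog '0 0 0 0 0 0 1;0 0 0 0 0 0 1;0 0 0 0 0 0 1;0 0 0 0 0 0 1;0 0 -0.04 0 0 0 1;0 0 -0.09 0 0 0 1;0 -0.05 -0.1 0 0 0 1;0 -0.1 -0.1 0 0 0 1'; python3 - <<'E'
from h import *
p,d=capture("side");cv2.imwrite("pics/s5.png",cv2.resize(p[150:390,250:430,::-1],None,fx=2.4,fy=2.4))
p,d=capture("top");W=cloud("top",d);cv2.imwrite("pics/t5.png",p[:,:,::-1])
goal([.44,-.30,.25],109.3)
E
```

```text
time_s: 8.38
position: [0.4999, -0.2796, 0.2519]
tcp_rot: [[-0.331, 0.944, 0.002], [0.944, 0.331, -0.002], [-0.003, 0.001, -1.0]]
force: [-0.0, -0.6, -0.6]
opening: 0.982
t 8.475 pos [ 0.4958 -0.2793  0.2504] shift [-0.0014 -0.0595  0.0006] turn [-0.18 -0.16 -0.26] q [-4.060e+01  2.540e+01  8.950e+01 -1.000e-01  6.530e+01 -1.496e+02] F [ 0.1  0.1 -0.3] op 0.989
```

View pics/s5.png

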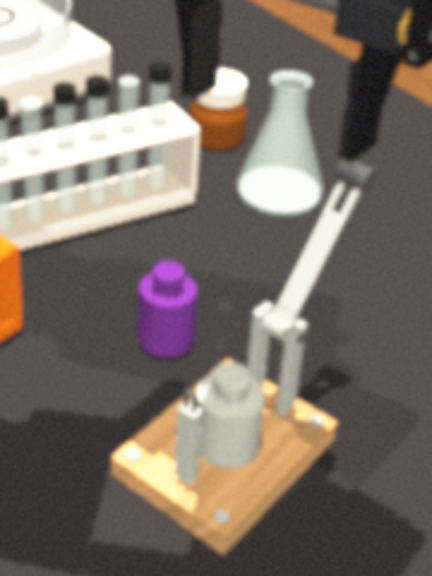

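The hasp stays open. Measure the weight from behind it with the wrist camera.

```bash
python3 -m jog '-0.001 -0.06 0 0 0 0 1;-0.001 -0.06 0 0 0 0 1;-0.001 -0.06 0 0 0 0 1'; python3 - <<'E'
from h import *
s=read_state();p,d=capture("wrist")
W=cloud("wrist",d,s);z=W[...,2]
cv2.imwrite("pics/w6.png",p[:,:,::-1])
m0=(abs(W[...,0]-.483)<.04)&(abs(W[...,1]+.285)<.04)
for lo,hi in((.048,.058),(.063,.076)):
    m=m0&(z>lo)&(z<hi);c=W[m][:,:2].astype(np.float32)*1000
    print(len(c),np.median(z[m]),cv2.minEnclosingCircle(c))
m=(z>.010)&(z<.022)&(W[...,1]<-.2);print(cv2.minAreaRect(W[m][:,:2].astype(np.float32)*1000))
goal([.483,-.285,.14],109.3)
E
```

```text
time_s: 8.85
position: [0.4447, -0.2999, 0.2505]
tcp_rot: [[-0.329, 0.944, 0.001], [0.944, 0.329, -0.0], [-0.0, 0.001, -1.0]]
force: [-0.7, -0.2, -0.6]
opening: 1.004
860 0.05477456551619024 ((492.3464050292969, -279.4006652832031), 30.929256439208984)
551 0.06978576860585192 ((481.59356689453125, -283.0541687011719), 43.6594352722168)
((482.3575134277344, -284.4261474609375), (115.72038269042969, 84.27369689941406), 19.17339515686035)
t 8.9 pos [ 0.4451 -0.2998  0.2505] shift [0.0015 0.0406 0.1105] turn [ 0.06  0.04 -0.04] q [ -45.9   22.8   94.2    0.    62.9 -155.2] F [0.8 0.7 1.2] op 0.996
```

View pics/w6.png

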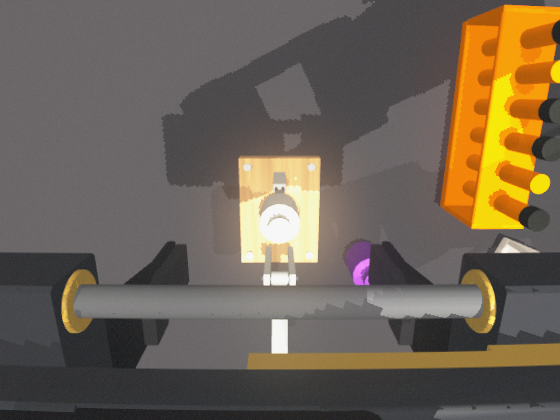

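Weight at (279,215), centred with the jaws. Descend.

```bash
python3 -m jog '0.002 0.040 0 0 0 0 1;0.002 0.040 0.05 0 0 0 1;0.002 0.040 0.10 0 0 0 1;0.002 0.040 0.13 0 0 0 1;0.002 0.040 0.16 0 0 0 1;0.002 0.040 0.16 0 0 0 1'; python3 - <<'E'
from h import *
goal([.4826,-.2846,.0455],109.3)
p,d=capture("side");cv2.imwrite("pics/s7.png",cv2.resize(p[200:390,250:430,::-1],None,fx=3,fy=3))
E
```

```text
time_s: 9.65
position: [0.481, -0.283, 0.088]
tcp_rot: [[-0.331, 0.944, -0.004], [0.944, 0.331, 0.004], [0.004, -0.002, -1.0]]
force: [0.4, 0.7, 0.3]
opening: 0.996
t 9.65 pos [ 0.481 -0.283  0.088] shift [-0.0022  0.0011  0.0425] turn [-0.13 -0.26  0.03] q [ -42.    38.    98.6    0.    43.7 -151.3] F [0.4 0.7 0.3] op 0.996
```

View pics/s7.png

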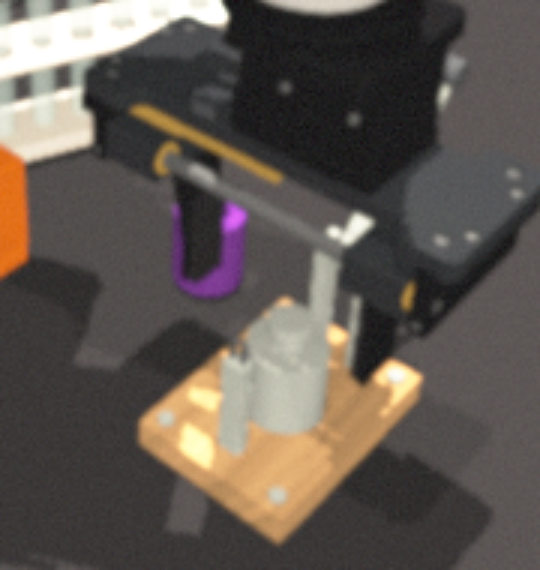

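The fingers straddle the weight and clear the purple piece. Continue down and close.

```bash
python3 -m jog '0 0.001 0.02 0 0 0 1;0 0.001 0.0425 0 0 0 1;0 0.001 0.0425 0 0 0 0;0 0.001 0.0425 0 0 0 0;0 0.001 0.0425 0 0 0 0;0 0.001 0.0425 0 0 0 0;0 0.001 0.0425 0 0 0 0;0 0.001 0.0425 0 0 0 0'; python3 - <<'E'
from h import *
goal([.4826,-.2846,.0455],109.3)
E
```

```text
time_s: 10.7
position: [0.4827, -0.2852, 0.0483]
tcp_rot: [[-0.33, 0.944, 0.002], [0.944, 0.33, -0.002], [-0.002, 0.001, -1.0]]
force: [0.8, -1.0, 1.7]
opening: 0.449
t 10.7 pos [ 0.4827 -0.2852  0.0483] shift [0.0006 0.0001 0.0028] turn [ 0.05  0.13 -0.05] q [ -42.    41.9   99.4   -0.    38.6 -151.2] F [ 0.8 -1.   1.7] op 0.449
```

```bash
python3 -m jog '0 0 0 0 0 0 0;0 0 0 0 0 0 0;0 0 -0.01 0 0 0 0;0 0 -0.025 0 0 0 0;0 0 -0.05 0 0 0 0;0 0 -0.08 0 0 0 0;0 0 -0.12 0 0 0 0;0 0 -0.15 0 0 0 0'; python3 - <<'E'
from h import *
p,d=capture("side");cv2.imwrite("pics/s8.png",cv2.resize(p[150:390,250:430,::-1],None,fx=2.4,fy=2.4))
goal([.55,.10,.245],109.3)
E
```

```text
time_s: 11.7
position: [0.4811, -0.2832, 0.1996]
tcp_rot: [[-0.33, 0.944, -0.001], [0.944, 0.33, 0.001], [0.002, -0.001, -1.0]]
force: [0.4, -0.8, -4.9]
opening: 0.449
t 11.75 pos [ 0.4828 -0.2846  0.2033] shift [ 0.3406  0.1905 -0.0427] turn [ 0.16  0.26 -0.03] q [ -41.9   27.9   94.     0.    57.8 -151.2] F [ 0.4 -0.6 -1.3] op 0.451
```

View pics/s8.png

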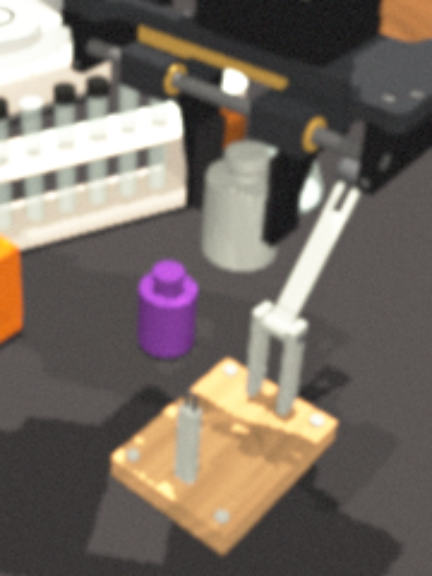

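The weight (240,205) is out of the socket and upright, and the hasp is still open. I raise it and carry it over the rack.

```bash
python3 -m jog '0 0 -0.03 0 0 0 0;0.03 0.017 -0.055 0 0 0 0;0.08 0.045 -0.058 0 0 0 0;0.13 0.073 -0.058 0 0 0 0;0.18 0.101 -0.058 0 0 0 0;0.23 0.129 -0.058 0 0 0 0;0.28 0.157 -0.058 0 0 0 0;0.33 0.185 -0.058 0 0 0 0'; python3 - <<'E'
from h import *
goal([.56,.2575,.20],109.3)
E
```

```text
time_s: 12.75
position: [0.5462, 0.0903, 0.255]
tcp_rot: [[-0.33, 0.944, -0.003], [0.944, 0.33, 0.0], [0.001, -0.003, -1.0]]
force: [1.0, -0.2, -4.2]
opening: 0.451
t 12.75 pos [0.5462 0.0903 0.255 ] shift [0.1532 0.0684 0.0549] turn [-0.18 -0.08 -0.05] q [  -2.2   23.9   91.4    0.    64.9 -111.4] F [ 1.  -0.2 -4.2] op 0.451
```

```bash
python3 -m jog '0.045 0.035 0.005 0 0 0 0;0.09 0.07 0.005 0 0 0 0;0.13 0.1 0.005 0 0 0 0;0.153 0.12 0.005 0 0 0 0;0.153 0.12 0.005 0 0 0 0;0.153 0.12 0.005 0 0 0 0'; python3 - <<'E'
from h import *
s=read_state();p,d=capture("wrist");W=cloud("wrist",d,s)
np.savez("v.npz",W=W,p=p)
im=p[:,:,::-1].copy()
th=np.linspace(0,2*np.pi,60)
for r,z in((.0235,.073),(.055,.07)):
    for u in proj("wrist",np.c_[.56+r*np.cos(th),.2575+r*np.sin(th),np.full(60,z)],s): cv2.circle(im,tuple(int(round(v)) for v in u),0,(0,0,255),-1)
cv2.imwrite("pics/w9.png",im)
z=W[...,2];m=(z>.064)&(z<.076)&(np.hypot(W[...,0]-.56,W[...,1]-.2575)<.075)
print(m.sum(),np.median(z[m]),cv2.minEnclosingCircle(W[m][:,:2].astype(np.float32)*1000))
goal([.56,.2575,.20],109.3)
E
```

```text
time_s: 13.5
position: [0.609, 0.2716, 0.2495]
tcp_rot: [[-0.33, 0.944, -0.004], [0.944, 0.33, -0.002], [-0.0, -0.004, -1.0]]
force: [0.4, 0.2, -4.6]
opening: 0.453
12925 0.07056357542986212 ((557.7677001953125, 258.1092224121094), 55.33544158935547)
t 13.55 pos [0.6094 0.2712 0.2498] shift [ 0.0033 -0.051   0.05  ] turn [-0.2   0.01 -0.08] q [ 14.4  33.2  74.9  -0.   72.1 -94.8] F [-0.7 -0.3 -5.4] op 0.451
```

View pics/w9.png

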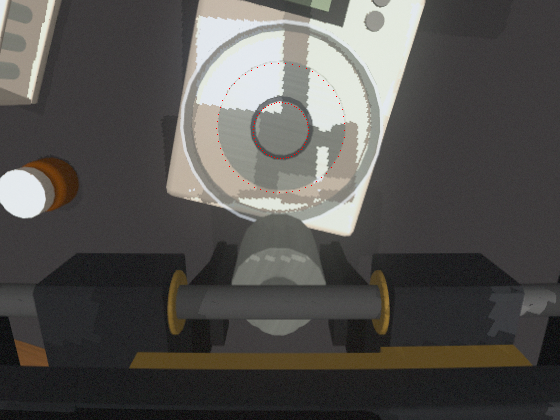

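Ring at (281,128), weight at (280,270), and my predicted circles nearly coincide. I refine the ring centre and the weight's offset in the hand.

```bash
python3 - <<'E'
from h import *
from scipy.optimize import least_squares
s=read_state();f=np.load("v.npz");W,p=f["W"],f["p"]
g=p.astype(int).max(2)
r=np.hypot(W[...,0]-.559,W[...,1]-.2578);z=W[...,2]
m=(r<.035)&(r>.018)&(z>.06)&(z<.08)
print(np.percentile(g[m],[5,15,30,50,80]))
m&=g<110
v,u=np.nonzero(m);X=onplane("wrist",np.c_[u,v],.073,s)[:,:2]
c=X.mean(0)
o=least_squares(lambda q:np.hypot(*(X-q[:2]).T)-q[2],[*c,.025],loss="soft_l1",f_scale=.001).x
print(len(X),"ring",o.round(4)); 
n=m.astype(np.uint8)*255; cv2.imwrite("pics/m.png",n[60:200,200:360])
# weight cloud in tool frame
R=s["tcp_rot"];T=(W-s["position"])@R
k=(np.hypot(T[...,0],T[...,1])<.03)&(T[...,2]>-.03)&(T[...,2]<.06)
vv,uu=np.nonzero(k); sel=(uu>225)&(uu<335); Q=T[k][sel]
print(len(Q),Q.min(0).round(4),Q.max(0).round(4))
side=Q[(Q[:,2]>.0)&(Q[:,2]<.036)]
side=side[abs(side[:,0])<.019]
o=least_squares(lambda q:np.hypot(*(side[:,:2]-q).T)-.02,[0,0],loss="soft_l1",f_scale=.001).x
print("weight axis in tool",len(side),o.round(4))
for a,b in((-.005,.01),(.01,.02),(.02,.03),(.03,.038)):
    q=Q[(Q[:,2]>a)&(Q[:,2]<b)&(abs(Q[:,0])<.008)];print(a,len(q),np.median(q[:,1]) if len(q) else 0)
print(np.histogram(Q[:,2],bins=np.arange(-.03,.061,.005)))
E
```

```text
[ 82.  97. 124. 129. 160.]
735 ring [0.5584 0.2573 0.0247]
6936 [-0.023  -0.0206 -0.03  ] [0.0272 0.0172 0.0402]
weight axis in tool 1966 [0.0013 0.0001]
-0.005 497 -0.01962262638183143
0.01 253 -0.019436076648229755
0.02 228 -0.01946009030752176
0.03 151 -0.01938717168225251
(array([  60,  690,  245,   82, 2700,  618,  464,  448,  426,  363,  250,
        227,  204,  158,    1,    0,    0,    0]), array([-3.0000000e-02, -2.5000000e-02, -2.0000000e-02, -1.5000000e-02,
       -1.0000000e-02, -5.0000000e-03,  6.9388939e-18,  5.0000000e-03,
        1.0000000e-02,  1.5000000e-02,  2.0000000e-02,  2.5000000e-02,
        3.0000000e-02,  3.5000000e-02,  4.0000000e-02,  4.5000000e-02,
        5.0000000e-02,  5.5000000e-02,  6.0000000e-02]))
```

Underside is 39.5 mm below the TCP, axis on the tool axis, upright. The target TCP is (0.5586, 0.2576, 0.125).

```bash
python3 -m jog '0.003 -0.02 0 0 0 0 0;0.003 -0.045 0.02 0 0 0 0;0.003 -0.052 0.05 0 0 0 0;0.003 -0.052 0.08 0 0 0 0;0.003 -0.052 0.10 0 0 0 0;0.003 -0.052 0.11 0 0 0 0;0.003 -0.052 0.11 0 0 0 0;0.003 -0.052 0.11 0 0 0 0'; python3 - <<'E'
from h import *
goal([.5586,.2576,.125],109.3)
p,d=capture("side");cv2.imwrite("pics/s10.png",cv2.resize(p[90:260,150:360,::-1],None,fx=3.5,fy=3.5))
s=read_state();p,d=capture("wrist");np.savez("v2.npz",W=cloud("wrist",d,s),p=p);cv2.imwrite("pics/w10.png",p[:,:,::-1])
goal([.5586,.2576,.125],109.3)
E
```

```text
time_s: 14.55
position: [0.5614, 0.2578, 0.1419]
tcp_rot: [[-0.329, 0.944, 0.002], [0.944, 0.329, 0.0], [-0.0, 0.002, -1.0]]
force: [0.7, -0.3, -4.0]
opening: 0.454
t 14.55 pos [0.5614 0.2578 0.1419] shift [ 0.0007 -0.0028  0.0169] turn [ 0.11  0.01 -0.08] q [ 14.3  36.7  88.2  -0.   55.  -94.9] F [ 0.7 -0.3 -4. ] op 0.454
t 14.65 pos [0.5614 0.258  0.142 ] shift [ 0.0005 -0.0028  0.017 ] turn [ 0.13  0.01 -0.06] q [ 14.3  36.6  88.2  -0.   55.  -94.9] F [-0.1 -0.8 -3.9] op 0.453
```

View pics/s10.png

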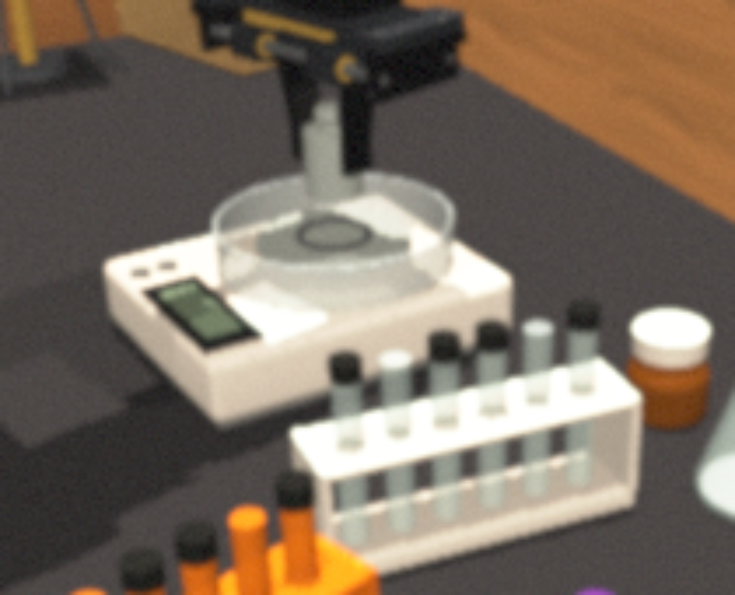

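View pics/w10.png

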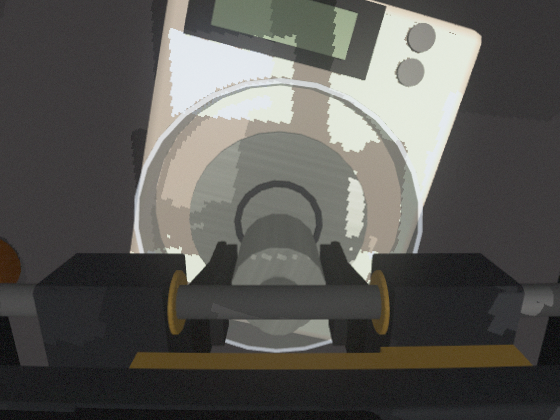

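Weight (278,250) and ring (278,210) line up laterally, about 32 mm above the pan. One more fit, then the last 17 mm.

```bash
python3 - <<'E'
from h import *
from scipy.optimize import least_squares
s=read_state();f=np.load("v2.npz");W,p=f["W"],f["p"]
v,u=np.mgrid[0:420,0:560]
g=p.astype(int).max(2)
for T in (70,80,90,100):
    m=(g<T)&(v<238)&(v>170)&(u>228)&(u<328)&(W[...,2]<.08)&(W[...,2]>.06)
    X=onplane("wrist",np.c_[u[m],v[m]],.073,s)[:,:2]
    if len(X)<30: print(T,len(X));continue
    o=least_squares(lambda q:np.hypot(*(X-q[:2]).T)-.025,[.559,.257],loss="soft_l1",f_scale=.001)
    print(T,len(X),o.x.round(4),np.std(o.fun).round(4))
X=None
Tt=(W-s["position"])@s["tcp_rot"]
q=Tt[(abs(Tt[...,0])<.017)&(Tt[...,2]>.0)&(Tt[...,2]<.045)&(Tt[...,1]>-.03)&(Tt[...,1]<0)]
o=least_squares(lambda a:np.hypot(*(q[:,:2]-a).T)-.02,[0,0],loss="soft_l1",f_scale=.001).x
print("axis",o.round(4),"bottom",np.percentile(q[:,2],99.5).round(4), "pan z",np.median(W[...,2][(abs(W[...,2]-.07)<.006)]))
E
```

```text
70 450 [0.5581 0.2575] 0.001
80 910 [0.5578 0.2575] 0.001
90 990 [0.5578 0.2576] 0.0011
100 1111 [0.5578 0.2577] 0.0022
axis [0.0009 0.0003] bottom 0.0385 pan z 0.07048988155161279
```

```bash
python3 -m jog '0 -0.003 0.006 0 0 0 0;0 -0.003 0.012 0 0 0 0;0 -0.003 0.017 0 0 0 0;0 -0.003 0.017 0 0 0 0;0 -0.003 0.017 0 0 0 0;0 -0.003 0.017 0 0 0 0'; python3 - <<'E'
from h import *
goal([.5582,.2568,.1245],109.3)
s=read_state();p,d=capture("wrist");W=cloud("wrist",d,s)
cv2.imwrite("pics/w11.png",p[:,:,::-1])
p,d=capture("side");cv2.imwrite("pics/s11.png",p[:,:,::-1])
E
```

```text
time_s: 15.4
position: [0.5581, 0.257, 0.1241]
tcp_rot: [[-0.33, 0.944, 0.001], [0.944, 0.33, 0.0], [-0.0, 0.001, -1.0]]
force: [-0.1, -0.5, -5.5]
opening: 0.448
t 15.4 pos [0.5581 0.257  0.1241] shift [-0.0002  0.0001 -0.0004] turn [ 0.03  0.   -0.05] q [ 14.3  37.9  89.3  -0.   52.8 -94.9] F [-0.1 -0.5 -5.5] op 0.448
```

View pics/w11.png

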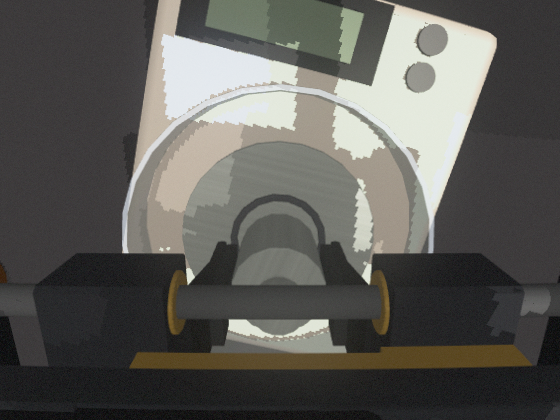

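View pics/s11.png

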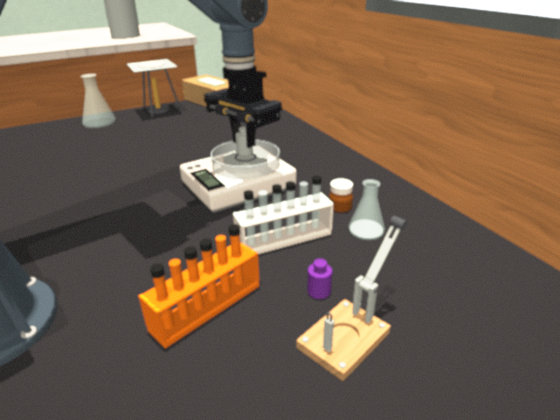

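The weight hangs centred over the ring, with ring and weight both at column 278. Rack, jar, flask and decoys haven't moved, and the hasp is still open. Hold for two rows, do a last check, and hand in.

```bash
python3 -m jog '0 0 0 0 0 0 0;0 0 0 0 0 0 0;0 0 0 0 0 0 0;0 0 0 0 0 0 0'; python3 - <<'E'
from h import *
from scipy.optimize import least_squares
goal([.5582,.2568,.1245],109.3)
s=read_state();p,d=capture("wrist");W=cloud("wrist",d,s)
Tt=(W-s["position"])@s["tcp_rot"]
q=Tt[(abs(Tt[...,0])<.017)&(Tt[...,2]>.0)&(Tt[...,2]<.045)&(Tt[...,1]>-.03)&(Tt[...,1]<0)]
o=least_squares(lambda a:np.hypot(*(q[:,:2]-a).T)-.02,[0,0],loss="soft_l1",f_scale=.001).x
b=np.percentile(q[:,2],99.5)
print("axis world",(s["position"]+s["tcp_rot"]@np.r_[o,b]).round(4),"qvel",s["qvel"].round(2))
print(hand_in())
E
```

```text
time_s: 16.0
position: [0.5578, 0.2569, 0.1239]
tcp_rot: [[-0.33, 0.944, 0.0], [0.944, 0.33, 0.0], [0.0, 0.0, -1.0]]
force: [0.2, -0.2, -4.0]
opening: 0.452
t 16.0 pos [0.5578 0.2569 0.1239] shift [-0.0002  0.0003 -0.0006] turn [ 0.   -0.   -0.05] q [ 14.3  37.9  89.3   0.   52.8 -94.9] F [ 0.2 -0.2 -4. ] op 0.452
axis world [0.5578 0.2579 0.0851] qvel [-0.1   0.1   0.01 -0.07 -0.    0.1 ]
the job is handed in; nothing more can be done
None
```

The job is done and handed in at about 16 s. I swung the hasp back to about 2.35 rad, where it stayed. Then I lifted the steel weight from its socket, carried it over the white rack, and finished holding it in the air above the balance pan.

- **Weight position:** at the last check its axis was at (0.5578, 0.2579) with its underside at z = 0.085 m, about 15 mm above the pan. The locating ring measured (0.558, 0.2576) with the wrist camera.
- **Steadiness:** the weight was upright, the joint speeds were near zero, and the only force on the tool was the weight's own (about 4 to 5 N).
- **Surroundings:** in the last side picture the rack, flask, jar, purple piece and orange rack stood where they were, judged by eye.
- **Disagreement:** the first top-camera estimate of the pan centre was about 2 mm further out in x, within calibration. I went with the closer wrist measurements.

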